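# Put the flap wheel away and clamp the case shut

## Task

Put the flap wheel over the spindle inside the open steel case, right down onto its base, then swing the lid shut and bring the toggle clamp over it, pressing the lever down until the sprung lid is fully home on the rim and stays there when you let go. Set the wheel down rather than drop it, do not slam the lid, feel for the stop rather than force it (well under 60 N), and leave the spray can, hammer and screwdriver where they are.

Things in the scene. Friction and masses are not known exactly. Their poses are not given: they have to be found in the camera images.
- flapwheel: Loose brown abrasive flap wheel, a thick cylinder 60 mm in diameter and 60 mm high with a 25 mm bore right through, standing upright on the bench; about 0.25 kg. Origin: centre of its underside; z is its axis, up.
- case: Square steel case fixed to the bench, 200 x 200 mm outside, walls 4 mm, rim 75 mm high. Origin: centre of its underside, z up; lid hinge along its +y wall, clamp at the middle of its -y wall. Two sprung steel pins at x = +-75, y = -85 mm stand 20 mm above the rim and push the closing lid up; pressing the lid home takes about 10 N at its free edge.
- spindle_foot (a point): Centre of the spindle's base inside the case, 5 mm above the bench, where the underside of the seated wheel rests. The spindle is 21 mm in diameter and upright; its tapered tip is 63 mm above this point.
- lid (a joint): Angle of the lid: 0 = flat and home on the rim, grows as it opens upward, up to 2.1 rad. A stiff hinge: it stays where it is left, but just above the rim the sprung pins lift it again to about 0.07 rad unless the clamp holds it.
- lid_hinge (a point): Middle of the lid's hinge line, 75.5 mm above the bench at y = +100 mm of the case. The hinge line runs along the case's x. This point turns with the lid: its -y axis points along the lid to the free edge, its z axis out of the outer face (up when shut).
- lid_edge (a point): Middle of the lid's free edge on its outer face (the top when shut), 200 mm from the hinge line. The lid is a flat steel plate 200 x 200 x 10 mm without a handle; push it on its outer face. Axes as lid_hinge.
- clamp (a joint): Clamp lever angle: about 0 = level over the lid, pointing to the case's +y; grows as it is raised, up to 2.15 rad (leaning away). Stiff: it stays where left. It presses the lid with a 22 mm rubber foot on a screw, 55 mm from the pivot. The screw's setting varies and is not reported, so the lid is home at a lever angle anywhere from -0.03 to 0.32 rad: feel for it.
- clamp_pivot (a point): The clamp's pivot, 115 mm above the bench at y = -130 mm of the case, in the middle of that wall; the pivot axis is along the case's x.
- clamp_grip (a point): Centre of the black T-grip at the lever's end, 125 mm from the pivot: a bar 16 mm thick and 70 mm long, parallel to the case's x. Moving the lever takes 3 to 8 N here; past the point where the lid is home the force climbs steeply. Turns with the lever; its y axis points away from the pivot along the lever.
- spraycan: Bystander: grey spray can standing upright, 54 mm in diameter, 170 mm high. Origin: centre of its underside.
- hammer: Bystander: hammer lying on the bench, about 300 mm long along its x.
- screwdriver: Bystander: screwdriver lying on the bench, about 200 mm long along its x.
Things that resemble listed ones, but are neither listed nor needed, are in the scene too. Of the things that look like the flapwheel, take the one that is farthest to the robot's left at the start.

How it is judged:
On the way, in this order (a step that is already met when the one before it is completed fails the run):
1. the flap wheel sits on the spindle, down on its base, and is let go, with the lid still open (horizontal distance between flapwheel and spindle_foot below 0.006 m and z of flapwheel in the frame of spindle_foot below 0.005 m and angle between flapwheel's own z axis and vertical below 0.1 rad and value of joint lid above 1 rad and contact force between the fingers and flapwheel below 0.1 N), for 0.2 s.
2. the lid is swung down onto its sprung pins (horizontal distance between flapwheel and spindle_foot below 0.006 m and z of flapwheel in the frame of spindle_foot below 0.005 m and angle between flapwheel's own z axis and vertical below 0.1 rad and value of joint lid below 0.12 rad), for 0.1 s.
At the end, for the whole second after the job is handed in: The wheel is upright on the spindle (within 6 mm, underside within 5 mm of its base) and at rest, the lid is home (under 0.02 rad, 4 mm at its free edge) and the clamp lever lies over it (under 0.45 rad), all staying so after release (horizontal distance between flapwheel and spindle_foot below 0.006 m and z of flapwheel in the frame of spindle_foot below 0.005 m and angle between flapwheel's own z axis and vertical below 0.1 rad and value of joint lid below 0.02 rad and value of joint clamp below 0.45 rad and linear speed of flapwheel below 0.02 m/s); the robot touches nothing.
It fails at once if the case, lid or clamp is pressed with more than 60 N (contact force between the fingers and case above 60 N).
It fails at once if the wheel is dropped (falls free by more than about 2 cm) (contact force between the fingers and flapwheel below 0.05 N and linear speed of flapwheel above 0.6 m/s).
It fails at once if the lid is slammed shut (over 3 rad/s in the last half radian) (velocity of joint lid below -3 rad/s and value of joint lid below 0.5 rad).
It fails at once if the spray can, hammer or screwdriver is moved by more than 30 mm (distance of any of spraycan, hammer, screwdriver from where it was at the start of the episode above 0.03 m).
It also fails if it takes over 72 s, if anything falls off the work surface, if the arm or the gripper's body presses on something with over 40 N, if the wrist force passes 120 N, or if a joint passes its speed limit or range.

## Robot

A 6-joint arm with a two-finger parallel gripper is mounted at the origin on the work surface. World frame = base frame: x ahead of the robot, y to its left, z up, the work surface at z = 0. Lengths are in m, angles in rad, forces in N, time in s.
With the tool pointing down it reaches from about 0.225 to 0.725 m from the base axis. Payload 3.1 kg.
Tool frame: the origin (TCP) lies at the very end of the fingers, on their centre line; the grasp point (between the pads) lies 19 mm behind it; y points along the fingers, x is the direction in which the jaws open and shut, and the axes are right-handed (so a half turn about y gives the same grasp; the last joint's range is limited). The gripper opens to 85 mm and grips with 20 to 120 N. Pads are 22 mm wide; open, the fingers measure 114 mm over their backs; the gripper's body (76 mm by 85 mm) begins 54 mm behind the grasp point. The pads swing forward as they close: fully open they stand 13 mm farther back than shut.
Start: joints at [-1.369, 0.048, 0.099, 1.622, 0, 1.443], TCP at [0.17, -0.497, 0.231] pointing down, gripper open.
Joint ranges: [-2.91, 2.91], [-0.99, 1.94], [-1.21, 1.42], [-2.12, 2.29], [-1.49, 1.47], [-3.14, 3.14]. Speed limits (rad/s): [2.79, 2.79, 3.14, 3.14, 3.14, 3.14].

## Interface

Orientations are given as a unit quaternion [x, y, z, w].
In Python, from plant import ctrl gives the robot as it stands.
- The arm moves only by the tool drive_tool, never from a script. Its argument "motion" is one flat list of numbers, 4 for each row, row after row: the shift along the world's x, y, z in m, then the turn about the world's z in degrees. In form: [dx, dy, dz, twist, dx, dy, dz, twist, ...]. A call has 1 to 5 rows; each row is the pose to reach, as a shift and turn from the pose commanded when the call began; what a row does not reach only later rows make up. A row lasts 1/10 s, in which the tool goes at most 50 mm and 8.59 degrees, less where a joint would pass 70% of its speed; a pose out of reach is approached as far as the arm can. A call with a gripper value outside its range is refused whole. "grip" is the finger opening in m, from 0 to 0.0854, set as the call begins (left out, the last holds). The fingers move at their own pace and stop on an object; the grip force is fixed at half the most. Time passes only in rows, so rows that repeat a pose let the fingers close. It gives the time, the measured TCP pose, the force and the opening at its end, in the units of the state.
- ctrl.state(): the state, without advancing time (a new reading comes with each control period).
- ctrl.get_image(name): name is "side" or "top" or "wrist"; returns a dict with "img" (400x640x3 uint8, red, green, blue), "mtx" (3x3 intrinsics, pixels), "pose" (4x4, takes a point from camera to world coordinates). Camera axes: x right, y up, looking along -z (the intrinsics and any distortion apply to the point x, -y, -z); pixel columns grow to the right and rows downward; lengths in m; the calibration is good to about 2 mm. A picture is of the moment at which its call begins. There is no depth.
- ctrl.job_done(): hands the job in, once; it reports no verdict.
Trained networks look in a picture, given as the dict that the camera call returned (one of the last four; its "shot" number tells which), for a name from the list of things; names that differ only in an ending like _2 or _b are one class to them, and where a whole thing is asked for, a point or a joint stands for the part that bears it (a point fixed in the world has none). Each returns a list of dicts, best first, with "score" (0 to 1); they miss things now and then, are a little off and sometimes report something else, mostly with a low value. They report only what shows in the picture. A call takes as long as a camera call. They do not tell look-alikes from the thing itself.
- ctrl.outline_of(picture, name): "mask" (400x640 bool, what is visible of it) and "rect" ([left, top, right, bottom] in pixels, round what is visible of it).
The state is a dict: "t": time; "qpos": joint angles; "qd": joint speeds; "joint_torque": joint torques, N m; "ee_pos": TCP position; "eef_rot": TCP orientation; "force": force on the tool from outside, world axes, zero at the start; "torque": the same for the moment, N m; "gripper_width": opening from 0.0 (shut) to 1.0 (fully open).
Only numpy, scipy, OpenCV 4.12 (cv2) and the standard library are available. Lean on these libraries where they do the work, as an engineer would, in place of code of your own. Each camera call takes 0.05 s, during which the arm holds its last target. There are 200 camera calls.

## Working session

There is one attempt and no reset: what is moved stays moved. The work goes in short steps, Python scripts to look and compute and a tool call to move; the robot and the scene stay as the last step left them, time stands still between calls to the robot, and variables do not carry over. Pictures are saved under pics/ and viewed, on a budget of 10 in all, crops included, one or two more only if the job needs it, and the job is handed in when it is done.

Besides the shell and the picture viewer there is one more tool, called after "Request:" as a command line: name --argument value ..., lists and objects as JSON in quotes. drive_tool: Moves the arm, as the interface text tells. Its arguments: {"type":"object","properties":{"motion":{"type":"array","items":{"type":"number"}},"grip":{"type":"number"}},"required":["motion"]}

```bash
mkdir -p pics; cat > h.py <<'E'
import numpy as np, cv2
from plant import ctrl
def save(p,n): cv2.imwrite('pics/'+n+'.png',p['img'][:,:,::-1])
def ray(p,uv):
    K=p['mtx'];T=np.array(p['pose'])
    d=np.linalg.inv(K)@np.array([uv[0],uv[1],1.]); d=np.array([d[0],-d[1],-d[2]])
    return T[:3,3],T[:3,:3]@d
def onz(p,uv,z):
    o,d=ray(p,uv); return o+d*(z-o[2])/d[2]
def proj(p,X):
    T=np.array(p['pose']); c=T[:3,:3].T@(np.array(X)-T[:3,3]); v=p['mtx']@np.array([c[0],-c[1],-c[2]]); return v[:2]/v[2]
E
python3 - <<'E'
from h import *
ps={}
for n in ['top','side']:
    p=ctrl.get_image(n); save(p,n+'0'); print(n,{k:(v if k!='img' else '') for k,v in p.items()})
    for nm in ['flapwheel','case','lid','clamp','clamp_grip','spraycan','hammer','screwdriver']:
        for r in ctrl.outline_of(p,nm):
            m=r['mask'];c=np.argwhere(m).mean(0)[::-1] if m.any() else None
            print(nm,round(r['score'],2),r['rect'],c, onz(p,c,0.03).round(3) if c is not None else '')
print(ctrl.state())
a=cv2.imread('pics/top0.png');b=cv2.imread('pics/side0.png')
E
```

```text
top {'img': '', 'mtx': array([[379.51538951,   0.        , 318.79372351],
       [  0.        , 379.51538951, 195.2164618 ],
       [  0.        ,   0.        ,   1.        ]]), 'pose': array([[-0.0107935 ,  0.98102575, -0.19357682,  0.26137775],
       [-0.99960033, -0.0156441 , -0.02354663, -0.05597595],
       [-0.02612818,  0.1932453 ,  0.98080251,  1.08637677],
       [ 0.        ,  0.        ,  0.        ,  1.        ]]), 'shot': 1}
flapwheel 0.89 [453.8, 132.6, 481.9, 160.6] [469.0970696  145.48351648] [ 0.609 -0.465  0.03 ]
flapwheel 0.83 [457.6, 171.7, 484.9, 198.4] [471.29608939 185.54748603] [ 0.491 -0.461  0.03 ]
flapwheel 0.65 [451.8, 215.0, 480.2, 235.6] [465.71969697 226.10416667] [ 0.376 -0.436  0.03 ]
flapwheel 0.58 [421.8, 147.2, 444.3, 173.5] [434.00185874 159.14498141] [ 0.57  -0.362  0.03 ]
case 0.64 [360.0, 223.1, 420.5, 268.1] [380.35638298 251.63829787] [ 0.309 -0.198  0.03 ]
case 0.63 [213.5, 101.0, 362.9, 208.4] [277.12308343 161.22840224] [0.572 0.089 0.03 ]
lid 0.95 [208.8, 96.1, 263.6, 197.8] [236.15286804 149.44023736] [0.61 0.21 0.03]
clamp 0.73 [337.6,
[... 2217 characters left out ...]
 [262.56105611 259.32343234] [ 0.314 -0.216  0.03 ]
{'t': 0.9, 'qpos': array([-1.36875154e+00,  4.79993966e-02,  9.92268834e-02,  1.62200432e+00,
       -2.42550138e-05,  1.44298731e+00]), 'qd': array([-0.00088099, -0.00034956, -0.00077781, -0.00143995, -0.00125332,
        0.00074233]), 'joint_torque': array([ 8.90112060e-04, -3.38637221e+01,  3.20158660e+01,  9.04081189e-04,
       -2.51289648e-04, -6.74401079e-06]), 'ee_pos': array([ 0.17002629, -0.49670527,  0.23132537]), 'eef_rot': array([ 0.57531627, -0.41112585,  0.41112428, -0.57529432]), 'force': array([0.21640518, 0.82117367, 1.03667503]), 'torque': array([-0.03387767,  0.01180393,  0.02704622]), 'gripper_width': 1.000499206604691}
```

View both.

View pics/top0.png

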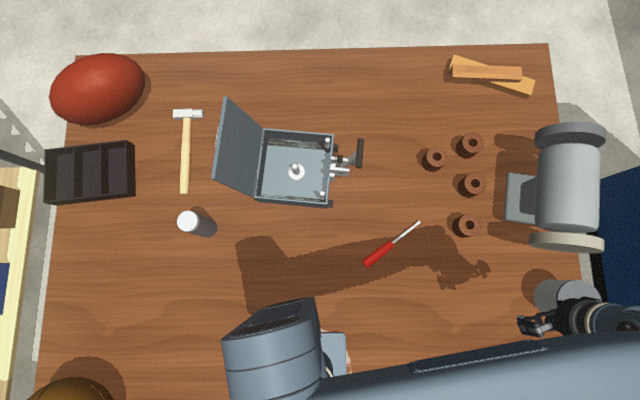

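View pics/side0.png

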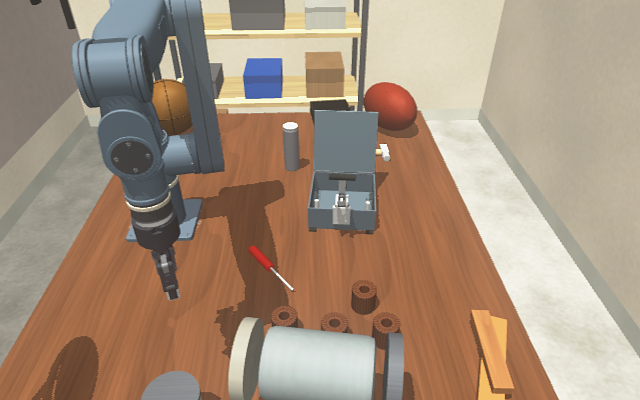

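Request:
drive_tool --motion '[0.04, 0.01, 0, 0, 0.08, 0.025, 0, 0, 0.12, 0.04, 0, 0, 0.16, 0.055, 0, 0, 0.2, 0.07, 0, 0]'

```text
t: 1.4
ee_pos: [0.3715, -0.426, 0.2314]
eef_rot: [0.575, -0.411, 0.411, -0.575]
force: [-0.1, -1.3, 0.1]
gripper_width: 0.997
```

Request:
drive_tool --motion '[0.04, 0.01, 0, 0, 0.08, 0.025, 0, 0, 0.12, 0.04, 0, 0, 0.16, 0.055, 0, 0, 0.18, 0.06, 0, 0]'

```text
t: 1.9
ee_pos: [0.5531, -0.3644, 0.2306]
eef_rot: [-0.576, 0.41, -0.41, 0.576]
force: [0.4, -0.5, 0.5]
gripper_width: 1.003
```

```bash
python3 - <<'E'
from h import *
from scipy.spatial.transform import Rotation as R
p=ctrl.get_image('wrist'); save(p,'w1'); s=ctrl.state()
print(s['t'],s['ee_pos'],R.from_quat(s['eef_rot']).as_matrix().round(3).tolist()); print(p['mtx'],p['pose'].round(3))
for r in ctrl.outline_of(p,'flapwheel'):
    c=np.array(r['rect']); c=((c[:2]+c[2:])/2); print(r['score'],r['rect'],c,onz(p,c,.045).round(4))
E
```

```text
1.95 [ 0.5549626  -0.36389284  0.22986926] [[0.328, 0.002, 0.945], [-0.945, 0.002, 0.328], [-0.001, -1.0, 0.003]]
[[298.91789707   0.         322.74607508]
 [  0.         298.91789707 204.14264055]
 [  0.           0.           1.        ]] [[ 0.327  0.904  0.275  0.624]
 [-0.945  0.313  0.094 -0.342]
 [-0.    -0.29   0.957  0.373]
 [ 0.     0.     0.     1.   ]]
0.94 [305.9, 283.3, 355.6, 352.4] [330.75 317.85] [ 0.3878 -0.4341  0.045 ]
0.89 [297.3, 138.7, 353.3, 195.2] [325.3  166.95] [ 0.5712 -0.3627  0.045 ]
0.79 [386.6, 138.6, 458.4, 194.2] [422.5 166.4] [ 0.6068 -0.4638  0.045 ]
0.72 [351.3, 218.8, 412.5, 285.6] [381.9 252.2] [ 0.4959 -0.4611  0.045 ]
```

View pics/w1.png

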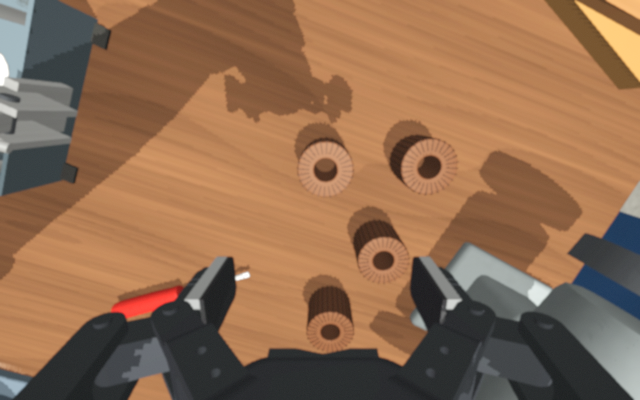

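Request:
drive_tool --motion '[0.02, 0.004, -0.04, 0, 0.02, 0.004, -0.08, 0, 0.02, 0.004, -0.11, 0, 0.02, 0.004, -0.12, 0, 0.02, 0.004, -0.12, 0]'

```text
t: 2.5
ee_pos: [0.568, -0.3623, 0.1091]
eef_rot: [0.575, -0.413, 0.41, -0.575]
force: [-0.3, -0.1, -0.1]
gripper_width: 0.997
```

Request:
drive_tool --motion '[0.002, 0, -0.03, 0, 0.002, 0, -0.06, 0, 0.002, 0, -0.08, 0, 0.002, 0, -0.089, 0, 0.002, 0, -0.089, 0]'

```text
t: 3.0
ee_pos: [0.5719, -0.3631, 0.0229]
eef_rot: [0.575, -0.411, 0.411, -0.575]
force: [-0.1, 0.5, 0.6]
gripper_width: 1.0
```

Request:
drive_tool --motion '[0, 0, 0, 0, 0, 0, 0, 0, 0, 0, 0, 0, 0, 0, 0, 0, 0, 0, 0, 0]' --grip 0.04

```text
t: 3.5
ee_pos: [0.5737, -0.3636, 0.0259]
eef_rot: [-0.575, 0.409, -0.413, 0.575]
force: [-0.4, 1.3, 5.7]
gripper_width: 0.691
```

```bash
python3 - <<'E'
from h import *
s=ctrl.state();print(s['ee_pos'],s['force'],s['gripper_width'])
p=ctrl.get_image('side')
for nm in ['flapwheel']:
  for r in ctrl.outline_of(p,nm): print(nm,r['score'],r['rect'])
# case corners at rim from top picture
p=ctrl.get_image('top')
C=[(264,129),(333,135),(330,206),(257,200)]
X=[onz(p,c,.075) for c in C]
for x in X: print(x.round(4))
print('c',np.mean(X,0),'spindle',onz(p,(296,171),.068))
for i in range(4):
  d=X[(i+1)%4]-X[i]; print(np.linalg.norm(d),np.degrees(np.arctan2(d[1],d[0])))
E
```

```text
[ 0.57372926 -0.36362969  0.02593359] [-0.43666651  1.26032889  5.65990122] 0.6912740785745436
flapwheel 0.92 [372.5, 311.9, 399.3, 348.1]
flapwheel 0.77 [351.3, 282.0, 375.3, 312.7]
flapwheel 0.65 [320.1, 311.4, 347.3, 330.1]
flapwheel 0.55 [270.8, 303.2, 300.7, 325.6]
[0.6541 0.1211 0.075 ]
[ 0.6323 -0.0734  0.075 ]
[ 0.4308 -0.0616  0.075 ]
[0.4504 0.1367 0.075 ]
c [0.54191266 0.03069276 0.075     ] spindle [0.53187332 0.031005   0.068     ]
0.19566058300258363 -96.39761512194058
0.20181319834623518 176.66838751690298
0.19929625366567583 84.3657589837905
0.20430561540478842 -4.384679621619992
```

Request:
drive_tool --motion '[0, 0, 0.02, 0, 0, 0, 0.06, 0, -0.02, 0.02, 0.1, 0, -0.05, 0.05, 0.13, 0, -0.08, 0.085, 0.15, 0]'

```text
t: 4.15
ee_pos: [0.4936, -0.28, 0.1744]
eef_rot: [0.575, -0.41, 0.413, -0.575]
force: [-0.4, -0.4, -1.8]
gripper_width: 0.696
```

Request:
drive_tool --motion '[-0.03, 0.035, 0, 0, -0.06, 0.07, 0, 0, -0.09, 0.105, 0, 0, -0.1, 0.15, 0, 0, -0.1, 0.195, 0, 0]'

```text
t: 4.65
ee_pos: [0.3916, -0.0832, 0.1716]
eef_rot: [0.575, -0.412, 0.412, -0.575]
force: [1.2, -0.1, -1.7]
gripper_width: 0.695
```

Request:
drive_tool --motion '[0, 0.04, 0, 0, 0, 0.08, 0, 0, 0, 0.11, 0, 0, 0, 0.115, 0, 0, 0, 0.115, 0, 0]'

```text
t: 5.15
ee_pos: [0.3932, 0.0313, 0.1716]
eef_rot: [0.576, -0.41, 0.411, -0.576]
force: [-0.5, -0.5, -3.0]
gripper_width: 0.693
```

```bash
python3 - <<'E'
from h import *
p=ctrl.get_image('wrist'); save(p,'w2'); s=ctrl.state()
print(s['t'],s['ee_pos'],s['gripper_width'],s['force'],p['pose'].round(3).tolist())
q=ctrl.get_image('top'); save(q,'t2')
E
```

```text
5.2 [0.3933445  0.03052462 0.17154505] 0.6890346632790957 [ 0.8365584   0.13206528 -2.704477  ] [[0.326, 0.905, 0.275, 0.464], [-0.945, 0.311, 0.096, 0.054], [0.001, -0.291, 0.957, 0.313], [0.0, 0.0, 0.0, 1.0]]
```

View pics/w2.png

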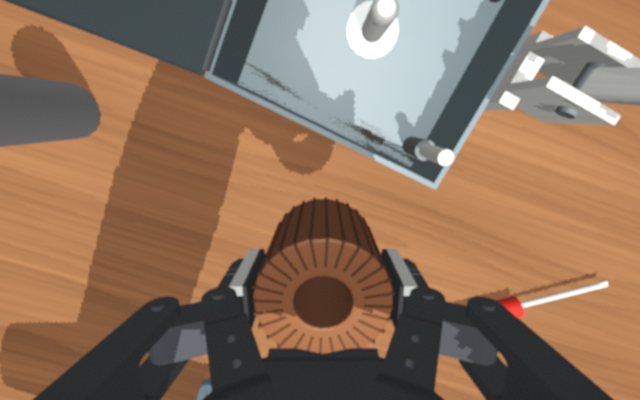

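```bash
python3 - <<'E'
from h import *
p={'mtx':np.array([[298.918,0,322.746],[0,298.918,204.143],[0,0,1]]),'pose':np.array([[0.326,0.905,0.275,0.464],[-0.945,0.311,0.096,0.054],[0.001,-0.291,0.957,0.313],[0,0,0,1]])}
print('tip',onz(p,(385,9),.068),'foot',onz(p,(373,30),.006))
print('wheel top',onz(p,(323,299),.2055))
# wheel held: predicted
print('corner',onz(p,(436,187),.075), onz(p,(208,74),.075))
E
```

```text
tip [0.54597672 0.03481913 0.068     ] foot [0.54768647 0.03391475 0.006     ]
wheel top [0.39413928 0.0296948  0.2055    ]
corner [ 0.43964926 -0.05266377  0.075     ] [0.46265578 0.14229098 0.075     ]
```

Request:
drive_tool --motion '[0.03, 0, 0, 0, 0.06, 0, 0, 0, 0.07, 0, 0, 0, 0.07, 0, 0, 0, 0.07, 0, 0, 0]'

```text
t: 5.75
ee_pos: [0.4625, 0.03, 0.1711]
eef_rot: [0.575, -0.412, 0.411, -0.575]
force: [0.2, 1.1, -3.2]
gripper_width: 0.692
```

```bash
python3 - <<'E'
from h import *
p=ctrl.get_image('wrist'); save(p,'w3'); s=ctrl.state()
print(s['t'],s['ee_pos']); np.save('w3.npy',p['pose'])
E
```

```text
5.8 [0.46233396 0.0301869  0.17126011]
```

View pics/w3.png

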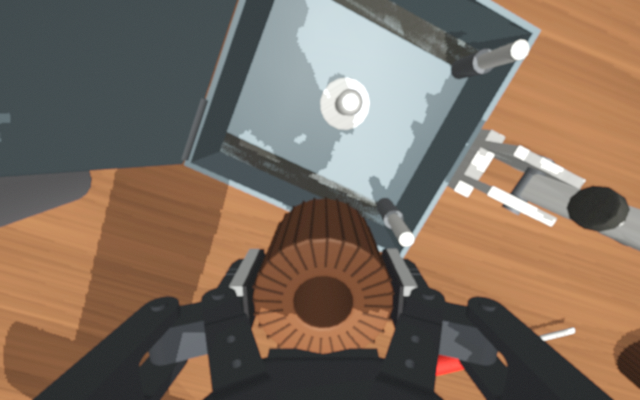

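```bash
python3 - <<'E'
from h import *
p={'mtx':np.array([[298.918,0,322.746],[0,298.918,204.143],[0,0,1]]),'pose':np.load('w3.npy')}
im=cv2.imread('pics/w3.png'); g=im.min(2)
for th in (205,215,225,235):
    m=(g>th).astype(np.uint8); m[:, :290]=0; m[:,400:]=0; m[160:]=0;m[:50]=0
    n,l,st,c=cv2.connectedComponentsWithStats(m)
    for i in range(1,n):
        if st[i,4]>100: print(th,st[i],c[i])
for uv in [(350.5,101.5)]: print('tip',onz(p,uv,.068))
for uv in [(345.5,103.5)]: print('foot',onz(p,uv,.006))
print('wheel top',onz(p,(323,300),.2055))
for n,uv in dict(A=(188,163),B=(538,33),pin1=(521,48),pin2=(407,240)).items(): print(n,onz(p,uv,.075 if n in'AB' else .095))
cv2.imwrite('pics/w3c.png',cv2.resize(im[60:150,300:400],None,fx=7,fy=6,interpolation=cv2.INTER_CUBIC))
E
```

```text
205 [ 320   50   54   79 2352] [346.8792517   88.46981293]
205 [341  92  19  20 295] [350.34237288 101.7220339 ]
215 [ 321   77   50   52 1416] [344.4420904  103.07980226]
215 [342  93  18  19 270] [350.37407407 101.83703704]
225 [ 321   77   49   51 1301] [344.56495004 102.70714835]
225 [342  93  18  18 252] [350.25396825 101.62301587]
235 [323  77  47  51 757] [350.48084544  96.64200793]
235 [342  93  17  18 231] [350.2034632  101.70562771]
tip [0.54825485 0.0348349  0.068     ]
foot [0.54865378 0.03431984 0.006     ]
wheel top [0.46298913 0.02839693 0.2055    ]
A [0.46244956 0.14202389 0.075     ]
B [ 0.63361096 -0.07432866  0.075     ]
pin1 [ 0.61390793 -0.0576668   0.095     ]
pin2 [ 0.46377439 -0.04161542  0.095     ]
```

View pics/w3c.png

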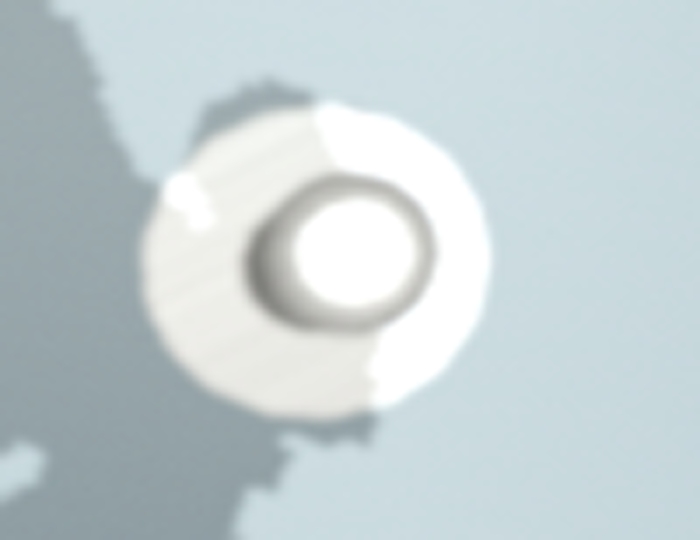

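Request:
drive_tool --motion '[0.04, 0.003, 0, 0, 0.075, 0.005, 0, 0, 0.0855, 0.0055, -0.02, 0, 0.0855, 0.0055, -0.05, 0, 0.0855, 0.0055, -0.065, 0]'

```text
t: 6.3
ee_pos: [0.5466, 0.0362, 0.1038]
eef_rot: [0.576, -0.413, 0.41, -0.574]
force: [-1.4, -0.5, -3.6]
gripper_width: 0.692
```

Request:
drive_tool --motion '[0, 0, 0, 0, 0, 0, -0.005, 0, 0, 0, -0.01, 0, 0, 0, -0.013, 0, 0, 0, -0.016, 0]'

```text
t: 6.8
ee_pos: [0.5493, 0.0363, 0.0912]
eef_rot: [-0.575, 0.411, -0.412, 0.576]
force: [1.0, 0.5, -3.2]
gripper_width: 0.693
```

```bash
python3 - <<'E'
from h import *
s=ctrl.state(); print(s['t'],s['ee_pos'],s['force'],s['torque'],s['gripper_width'])
p=ctrl.get_image('side'); q=ctrl.get_image('top')
a=cv2.resize(p['img'][150:250,280:400],(480,400));b=cv2.resize(q['img'][110:220,230:330],(320,352)); b=cv2.copyMakeBorder(b,0,48,0,0,cv2.BORDER_CONSTANT)
cv2.imwrite('pics/m1.png',np.hstack([a,b])[:,:,::-1])
E
```

```text
6.8 [0.54927116 0.03627336 0.09116574] [ 1.00049733  0.51891217 -3.23491759] [-0.00074946 -0.01993474  0.00803403] 0.6928976762870467
```

View pics/m1.png

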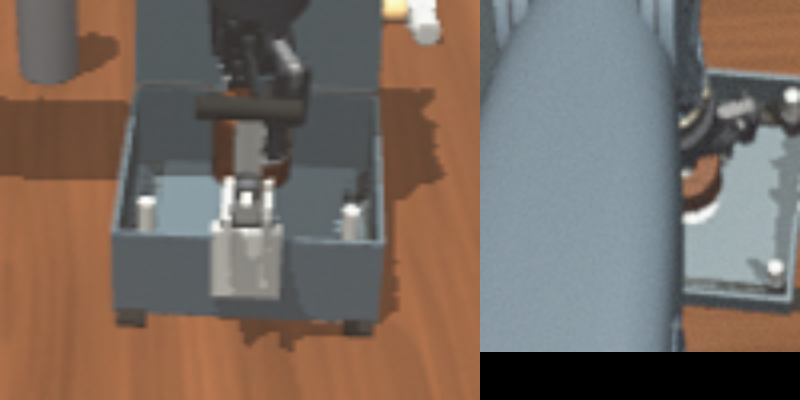

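Request:
drive_tool --motion '[0, 0, -0.003, 0, 0, 0, -0.006, 0, 0, 0, -0.01, 0, 0, 0, -0.013, 0, 0, 0, -0.016, 0]'

```text
t: 7.4
ee_pos: [0.5486, 0.0363, 0.0739]
eef_rot: [0.575, -0.411, 0.411, -0.575]
force: [0.3, 0.7, -3.6]
gripper_width: 0.69
```

Request:
drive_tool --motion '[0, 0, -0.007, 0, 0, 0, -0.015, 0, 0, 0, -0.023, 0, 0, 0, -0.03, 0, 0, 0, -0.035, 0]'

```text
t: 7.9
ee_pos: [0.5483, 0.0363, 0.0383]
eef_rot: [0.576, -0.411, 0.411, -0.575]
force: [-0.4, 0.6, -3.0]
gripper_width: 0.69
```

Request:
drive_tool --motion '[0, 0, -0.002, 0, 0, 0, -0.004, 0, 0, 0, -0.006, 0, 0, 0, -0.008, 0, 0, 0, -0.008, 0]'

```text
t: 8.4
ee_pos: [0.5487, 0.0363, 0.0313]
eef_rot: [0.575, -0.411, 0.411, -0.575]
force: [-0.7, 0.9, -2.6]
gripper_width: 0.688
```

Request:
drive_tool --motion '[0, 0, -0.001, 0, 0, 0, -0.002, 0, 0, 0, -0.003, 0, 0, 0, -0.004, 0, 0, 0, -0.004, 0]'

```text
t: 8.9
ee_pos: [0.5491, 0.0363, 0.0308]
eef_rot: [-0.575, 0.411, -0.411, 0.576]
force: [-6.9, -0.4, 12.2]
gripper_width: 0.69
```

Request:
drive_tool --motion '[0, 0, 0.003, 0, 0, 0, 0.003, 0, 0, 0, 0.003, 0, 0, 0, 0.003, 0, 0, 0, 0.003, 0]' --grip 0.0854

```text
t: 9.4
ee_pos: [0.5487, 0.0363, 0.0301]
eef_rot: [0.575, -0.411, 0.411, -0.575]
force: [-0.0, 0.7, 0.7]
gripper_width: 1.002
```

Request:
drive_tool --motion '[0, 0, 0.01, 0, 0, 0, 0.03, 0, 0, 0, 0.06, 0, 0, 0, 0.09, 0, 0, 0, 0.12, 0]'

```text
t: 9.9
ee_pos: [0.5488, 0.0363, 0.1522]
eef_rot: [-0.575, 0.411, -0.411, 0.575]
force: [-0.8, -0.7, -0.1]
gripper_width: 1.002
```

Request:
drive_tool --motion '[-0.04, 0, 0.02, 0, -0.08, 0, 0.05, 0, -0.12, 0, 0.08, 0, -0.13, 0, 0.1, 0, -0.13, 0, 0.1, 0]'

```text
t: 10.4
ee_pos: [0.4194, 0.0363, 0.2553]
eef_rot: [-0.574, 0.408, -0.414, 0.577]
force: [0.7, 0.0, 0.1]
gripper_width: 1.002
```

```bash
python3 - <<'E'
from h import *
s=ctrl.state(); print(s['t'],s['ee_pos'],s['force'],s['gripper_width'])
p=ctrl.get_image('side'); q=ctrl.get_image('wrist'); np.save('w4.npy',q['pose']);np.save('side.npy',p['pose'])
cv2.imwrite('pics/w4.png',q['img'][:,:,::-1]); cv2.imwrite('pics/s4.png',p['img'][:,:,::-1])
a=cv2.resize(p['img'][90:250,270:400],(390,480)); b=cv2.resize(q['img'],(410,256)); b=cv2.copyMakeBorder(b,0,224,0,0,cv2.BORDER_CONSTANT)
cv2.imwrite('pics/m2.png',np.hstack([a,b])[:,:,::-1])
E
```

```text
10.4 [0.41940005 0.0362973  0.25532648] [7.12766326e-01 1.99222976e-04 7.57567441e-02] 1.0015081977309743
```

View pics/m2.png

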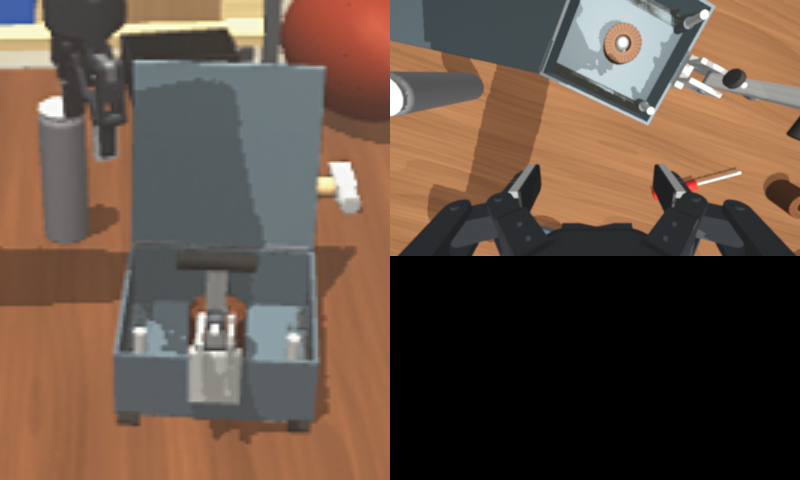

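```bash
cat >> h.py <<'E'
yaw=np.radians(-6.3); ex=np.array([np.cos(yaw),np.sin(yaw),0]); ey=np.array([-np.sin(yaw),np.cos(yaw),0]); ez=np.array([0,0,1.]); O=np.array([.548,.0345,0])
def C(x,y,z): return O+x*ex+y*ey+z*ez
def lid(th,r,x=0,n=.01): return C(x,.1,.0755)+r*(-np.cos(th)*ey+np.sin(th)*ez)+n*(np.sin(th)*ey+np.cos(th)*ez)
def grip(th): return C(0,-.13+.125*np.cos(th),.115+.125*np.sin(th))
E
python3 - <<'E'
from h import *
KS=np.array([[465.654,0,321.16],[0,465.654,199.616],[0,0,1]]);KT=np.array([[379.515,0,318.794],[0,379.515,195.216],[0,0,1]])
s={'mtx':KS,'pose':np.load('side.npy')}
t={'mtx':KT,'pose':np.array([[-0.0107935,0.98102575,-0.19357682,0.26137775],[-0.99960033,-0.0156441,-0.02354663,-0.05597595],[-0.02612818,0.1932453,0.98080251,1.08637677],[0,0,0,1]])}
for th in (1.5,1.7,1.8,1.9,2.0,2.1): print(th,[proj(s,lid(th,.2,x,0)).round(1) for x in(-.1,.1)],[proj(t,lid(th,.2,x,.01)).round(1) for x in(-.1,.1)])
print('obs side (314.3,110.7),(378.3,112.7) top (213,181),(226,97)')
for th in (1.4,1.6,1.8,2.0,2.15): print(th,proj(s,grip(th)).round(1),proj(t,grip(th)).round(1))
print('obs grip side',270+218/3,90+260/3,'top 360,152')
print('can',onz(t,(188,220),.17))
E
```

```text
1.5 [array([312. , 118.2]), array([379. , 120.4])] [array([238.4, 179.7]), array([250.4,  95.7])]
1.7 [array([313.1, 112.7]), array([378.6, 114.8])] [array([221. , 178.4]), array([233.8,  95. ])]
1.8 [array([313.7, 111. ]), array([378.3, 113. ])] [array([213. , 178.1]), array([226. ,  95.2])]
1.9 [array([314.2, 109.9]), array([378. , 111.9])] [array([205.6, 178. ]), array([218.8,  95.8])]
2.0 [array([314.7, 109.5]), array([377.7, 111.5])] [array([198.9, 178.2]), array([212.3,  96.7])]
2.1 [array([315.2, 109.8]), array([377.3, 111.7])] [array([193.1, 178.5]), array([206.5,  98. ])]
obs side (314.3,110.7),(378.3,112.7) top (213,181),(226,97)
1.4 [342.8 164.2] [334.6 149.8]
1.6 [342.5 168.6] [345.3 150.5]
1.8 [342.2 174.7] [355.8 151.9]
2.0 [341.7 182.3] [365.6 153.8]
2.15 [341.4 188.8] [372.2 155.5]
obs grip side 342.6666666666667 176.66666666666669 top 360,152
can [0.38540042 0.28758018 0.17      ]
```

Request:
drive_tool --motion '[0, 0, 0.03, 0, 0, 0.01, 0.055, 0, 0.02, 0.05, 0.055, 0, 0.045, 0.09, 0.055, 0, 0.07, 0.13, 0.055, 0]' --grip 0

```text
t: 11.0
ee_pos: [0.4901, 0.1677, 0.3036]
eef_rot: [0.576, -0.412, 0.411, -0.575]
force: [-0.1, -0.3, 0.7]
gripper_width: 0.143
```

Request:
drive_tool --motion '[0.03, 0.035, 0, 0, 0.06, 0.06, 0, 0, 0.08, 0.08, 0, 0, 0.082, 0.082, 0, 0, 0.082, 0.082, 0, 0]'

```text
t: 11.5
ee_pos: [0.5711, 0.2487, 0.3018]
eef_rot: [0.577, -0.412, 0.41, -0.574]
force: [-0.6, 0.4, 0.7]
gripper_width: 0.004
```

Request:
drive_tool --motion '[0, 0, -0.03, 0, 0, 0, -0.06, 0, 0, 0, -0.07, 0, 0, 0, -0.07, 0, 0, -0.01, -0.07, 0]'

```text
t: 12.0
ee_pos: [0.5707, 0.2385, 0.2366]
eef_rot: [-0.575, 0.411, -0.411, 0.576]
force: [0.3, -0.2, -0.0]
gripper_width: 0.003
```

```bash
python3 - <<'E'
from h import *
s=ctrl.state(); print(s['ee_pos'],s['force'])
for th in np.arange(1.8,-.01,-.1):
    if th>1.57: e=lid(th,.2); P=e+.014*ey; P[2]=.235
    else: P=lid(th,.165)+.014*ey
    print(round(th,2),P.round(3))
E
```

```text
[0.5706793  0.23847993 0.23661348] [ 0.30146325 -0.24235882 -0.0216992 ]
1.8 [0.567 0.203 0.235]
1.7 [0.564 0.183 0.235]
1.6 [0.562 0.164 0.235]
1.5 [0.56  0.146 0.241]
1.4 [0.559 0.13  0.24 ]
1.3 [0.557 0.114 0.237]
1.2 [0.555 0.098 0.233]
1.1 [0.553 0.082 0.227]
1.0 [0.552 0.068 0.22 ]
0.9 [0.55  0.054 0.211]
0.8 [0.549 0.041 0.201]
0.7 [0.547 0.029 0.189]
0.6 [0.546 0.018 0.177]
0.5 [0.545 0.009 0.163]
0.4 [0.544 0.001 0.149]
0.3 [ 0.544 -0.006  0.134]
0.2 [ 0.543 -0.011  0.118]
0.1 [ 0.543 -0.014  0.102]
-0.0 [ 0.542 -0.016  0.085]
```

Request:
drive_tool --motion '[-0.003, -0.025, 0, 0, -0.004, -0.036, 0, 0, -0.006, -0.046, 0, 0, -0.007, -0.056, 0, 0, -0.008, -0.066, 0, 0]'

```text
t: 12.5
ee_pos: [0.5633, 0.172, 0.2366]
eef_rot: [-0.575, 0.411, -0.412, 0.576]
force: [0.0, 3.6, 4.6]
gripper_width: 0.001
```

Request:
drive_tool --motion '[-0.002, -0.01, 0.002, 0, -0.003, -0.02, 0.003, 0, -0.004, -0.034, 0.003, 0, -0.005, -0.045, 0.003, 0, -0.006, -0.058, 0.001, 0]'

```text
t: 13.0
ee_pos: [0.5556, 0.1134, 0.2354]
eef_rot: [0.576, -0.412, 0.41, -0.575]
force: [-0.1, 2.7, -0.5]
gripper_width: -0.0
```

Request:
drive_tool --motion '[-0.002, -0.016, -0.003, 0, -0.003, -0.032, -0.008, 0, -0.004, -0.046, -0.015, 0, -0.005, -0.06, -0.024, 0, -0.007, -0.073, -0.034, 0]'

```text
t: 13.5
ee_pos: [0.5499, 0.0392, 0.2022]
eef_rot: [0.575, -0.411, 0.412, -0.575]
force: [0.2, 1.0, 2.2]
gripper_width: 0.002
```

Request:
drive_tool --motion '[-0.002, -0.012, -0.012, 0, -0.003, -0.023, -0.024, 0, -0.004, -0.032, -0.038, 0, -0.005, -0.04, -0.052, 0, -0.005, -0.047, -0.067, 0]'

```text
t: 14.0
ee_pos: [0.5446, -0.007, 0.1344]
eef_rot: [0.575, -0.411, 0.412, -0.575]
force: [-0.7, -1.0, 1.1]
gripper_width: -0.0
```

```bash
python3 - <<'E'
from h import *
s=ctrl.state(); print(s['t'],s['ee_pos'],s['force'])
p=ctrl.get_image('side')
cv2.imwrite('pics/s5.png',cv2.resize(p['img'][90:250,250:430],(720,600))[:,:,::-1])
E
```

```text
14.0 [ 0.54458478 -0.00704477  0.13442189] [-0.68735016 -1.04301226  1.08921465]
```

View pics/s5.png

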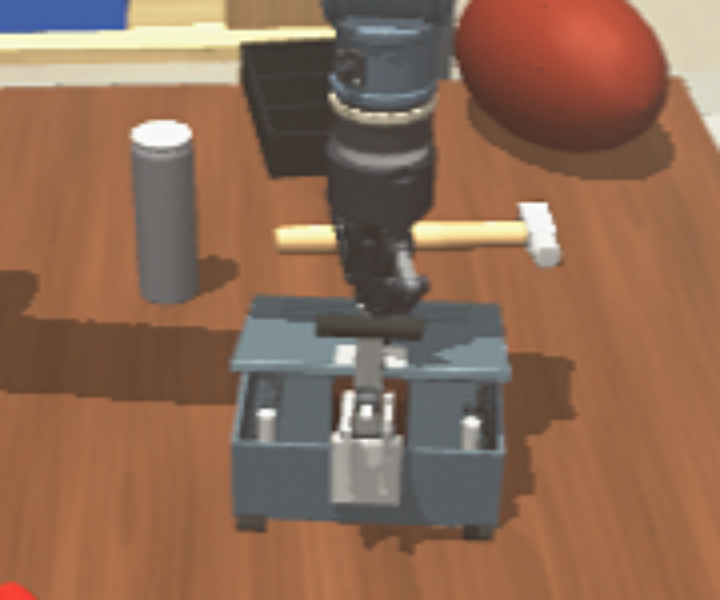

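Request:
drive_tool --motion '[0, -0.003, -0.008, 0, -0.001, -0.005, -0.016, 0, -0.001, -0.007, -0.025, 0, -0.001, -0.008, -0.033, 0, -0.001, -0.009, -0.038, 0]'

```text
t: 14.55
ee_pos: [0.544, -0.0147, 0.0974]
eef_rot: [-0.575, 0.411, -0.411, 0.575]
force: [-1.2, 0.2, 5.5]
gripper_width: -0.002
```

Request:
drive_tool --motion '[0, 0, 0, 0, 0, 0, 0, 0, 0, 0, -0.002, 0]'

```text
t: 14.85
ee_pos: [0.5439, -0.0146, 0.0962]
eef_rot: [-0.575, 0.411, -0.411, 0.575]
force: [-2.4, 0.1, 6.9]
gripper_width: -0.0
```

Request:
drive_tool --motion '[0, 0, 0.01, 0, 0, 0.01, 0.05, 0, 0, 0.01, 0.1, 0, 0, 0.01, 0.15, 0, 0, 0.01, 0.2, 0]'

```text
t: 15.35
ee_pos: [0.5435, -0.0044, 0.2978]
eef_rot: [-0.575, 0.411, -0.411, 0.576]
force: [1.8, -1.0, 0.2]
gripper_width: -0.003
```

Request:
drive_tool --motion '[-0.005, -0.04, 0.004, 0, -0.01, -0.08, 0.004, 0, -0.015, -0.12, 0.004, 0, -0.02, -0.16, 0.004, 0, -0.02, -0.185, 0.004, 0]'

```text
t: 15.85
ee_pos: [0.5232, -0.1923, 0.3]
eef_rot: [0.575, -0.411, 0.412, -0.575]
force: [1.1, 0.0, 0.3]
gripper_width: -0.001
```

```bash
python3 - <<'E'
from h import *
s=ctrl.state(); print(s['t'],s['ee_pos'],s['force'])
p=ctrl.get_image('side');q=ctrl.get_image('wrist')
for th in np.arange(1.9,-.1,-.1):
    d=.014 if th>.5 else .008
    P=C(0,-.13,.115)+.116*(np.cos(th)*ey+np.sin(th)*ez)+.009*(-np.sin(th)*ey+np.cos(th)*ez)-d*ey
    print(round(th,2),P.round(3))
for th in(1.8,1.87,1.95): print(proj(p,grip(th)),proj(q,grip(th)),grip(th))
for th in(0,.07,.15): print('lid',th,[proj(p,lid(th,.2,x)).round(1) for x in(-.1,.1)])
a=cv2.resize(p['img'][130:240,280:400],(436,400));b=cv2.resize(q['img'],(364,228));b=cv2.copyMakeBorder(b,0,172,0,0,cv2.BORDER_CONSTANT)
cv2.imwrite('pics/m6.png',np.hstack([a,b])[:,:,::-1])
E
```

```text
15.85 [ 0.52317994 -0.19225529  0.2999837 ] [1.12767407 0.01917111 0.27649437]
1.9 [ 0.527 -0.154  0.222]
1.8 [ 0.528 -0.144  0.226]
1.7 [ 0.53  -0.132  0.229]
1.6 [ 0.531 -0.121  0.231]
1.5 [ 0.532 -0.109  0.231]
1.4 [ 0.533 -0.098  0.231]
1.3 [ 0.535 -0.086  0.229]
1.2 [ 0.536 -0.075  0.226]
1.1 [ 0.537 -0.064  0.222]
1.0 [ 0.538 -0.054  0.217]
0.9 [ 0.539 -0.044  0.211]
0.8 [ 0.54  -0.035  0.204]
0.7 [ 0.541 -0.026  0.197]
0.6 [ 0.542 -0.019  0.188]
0.5 [ 0.544 -0.006  0.179]
0.4 [0.544 0.    0.168]
0.3 [0.545 0.005 0.158]
0.2 [0.545 0.009 0.147]
0.1 [0.545 0.011 0.136]
-0.0 [0.546 0.013 0.124]
[342.1500284  174.71299216] [224.71746719 179.54009741] [ 0.53061806 -0.12294368  0.23673095]
[342.01385615 177.22265658] [237.04865867 183.7692358 ] [ 0.52969139 -0.13133734  0.23444644]
[341.85245353 180.30030894] [250.61929311 188.07911836] [ 0.52865685 -0.14070809  0.23111996]
lid 0 [array([307.2, 205.9]), array([376. , 208.8])]
lid 0.07 [array([307.2, 201.8]), array([376.3, 204.7])]
lid 0.15 [array([307.1, 196.8]), array([376.7, 199.8])]
```

View pics/m6.png

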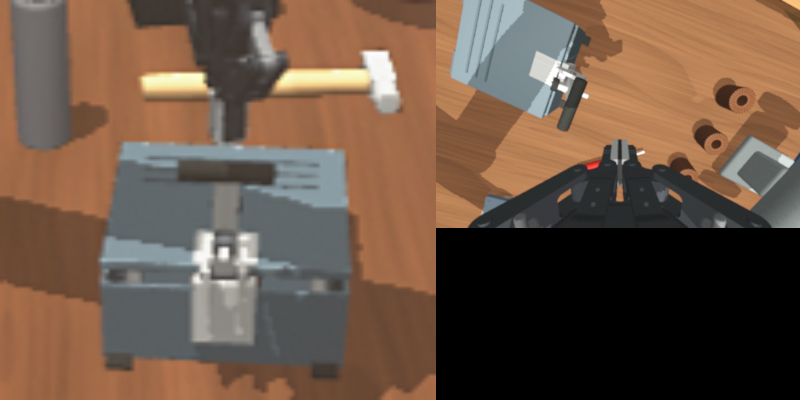

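Request:
drive_tool --motion '[0.002, 0.004, -0.03, 0, 0.002, 0.004, -0.06, 0, 0.003, 0.006, -0.078, 0, 0.003, 0.01, -0.078, 0, 0.004, 0.02, -0.078, 0]'

```text
t: 16.45
ee_pos: [0.5277, -0.1689, 0.2218]
eef_rot: [-0.575, 0.411, -0.411, 0.575]
force: [1.1, 0.6, 0.3]
gripper_width: -0.001
```

Request:
drive_tool --motion '[0.001, 0.015, 0, 0, 0.002, 0.025, 0.002, 0, 0.004, 0.037, 0.005, 0, 0.005, 0.048, 0.007, 0, 0.006, 0.06, 0.008, 0]'

```text
t: 16.95
ee_pos: [0.5345, -0.111, 0.2318]
eef_rot: [0.576, -0.409, 0.413, -0.574]
force: [-0.1, -6.3, 0.0]
gripper_width: -0.001
```

Request:
drive_tool --motion '[0.001, 0.012, 0, 0, 0.002, 0.024, -0.002, 0, 0.003, 0.035, -0.005, 0, 0.004, 0.046, -0.009, 0, 0.005, 0.056, -0.014, 0]'

```text
t: 17.45
ee_pos: [0.5405, -0.0535, 0.2186]
eef_rot: [-0.575, 0.409, -0.413, 0.576]
force: [0.3, -2.6, 4.9]
gripper_width: -0.001
```

Request:
drive_tool --motion '[0, 0.01, -0.006, 0, 0.001, 0.02, -0.013, 0, 0.002, 0.028, -0.02, 0, 0.003, 0.036, -0.029, 0, 0.004, 0.043, -0.038, 0]'

```text
t: 17.95
ee_pos: [0.5437, -0.009, 0.1785]
eef_rot: [-0.574, 0.41, -0.411, 0.577]
force: [0.7, -1.1, 6.5]
gripper_width: -0.0
```

Request:
drive_tool --motion '[0, 0.003, -0.003, 0, 0, 0.006, -0.006, 0, 0, 0.008, -0.009, 0, 0, 0.01, -0.012, 0, 0, 0.01, -0.012, 0]'

```text
t: 18.45
ee_pos: [0.5429, -0.0006, 0.1652]
eef_rot: [-0.575, 0.411, -0.411, 0.575]
force: [2.5, -2.6, 3.9]
gripper_width: 0.002
```

Request:
drive_tool --motion '[0, 0.001, -0.003, 0, 0, 0.002, -0.005, 0, 0, 0.003, -0.007, 0, 0, 0.003, -0.008, 0, 0, 0.003, -0.008, 0]'

```text
t: 18.95
ee_pos: [0.5428, 0.0027, 0.1574]
eef_rot: [-0.575, 0.411, -0.411, 0.576]
force: [3.6, -1.0, 4.8]
gripper_width: -0.0
```

Request:
drive_tool --motion '[0, 0.001, -0.002, 0, 0, 0.001, -0.004, 0, 0, 0.002, -0.006, 0, 0, 0.002, -0.007, 0, 0, 0.002, -0.007, 0]'

```text
t: 19.45
ee_pos: [0.5427, 0.0051, 0.1504]
eef_rot: [-0.575, 0.411, -0.411, 0.576]
force: [2.7, 0.2, 5.1]
gripper_width: 0.001
```

Request:
drive_tool --motion '[0, 0, -0.002, 0, 0, 0.001, -0.003, 0, 0, 0.001, -0.004, 0, 0, 0.001, -0.005, 0, 0, 0.001, -0.005, 0]'

```text
t: 19.95
ee_pos: [0.5429, 0.0063, 0.1462]
eef_rot: [-0.575, 0.411, -0.411, 0.576]
force: [2.4, 0.9, 7.1]
gripper_width: -0.001
```

Request:
drive_tool --motion '[0, 0, -0.002, 0, 0, 0.001, -0.003, 0, 0, 0.001, -0.004, 0, 0, 0.001, -0.005, 0, 0, 0.001, -0.005, 0]'

```text
t: 20.45
ee_pos: [0.5431, 0.0075, 0.1416]
eef_rot: [-0.574, 0.411, -0.411, 0.576]
force: [2.5, 2.0, 8.1]
gripper_width: -0.001
```

Request:
drive_tool --motion '[0, 0, -0.002, 0, 0, 0, -0.003, 0, 0, 0, -0.004, 0, 0, 0, -0.005, 0, 0, 0, -0.005, 0]'

```text
t: 20.95
ee_pos: [0.5432, 0.0085, 0.1369]
eef_rot: [-0.574, 0.411, -0.41, 0.577]
force: [1.8, 2.6, 9.6]
gripper_width: 0.0
```

Request:
drive_tool --motion '[0, 0, -0.001, 0, 0, 0, -0.002, 0, 0, 0, -0.003, 0, 0, 0, -0.004, 0, 0, 0, -0.004, 0]'

```text
t: 21.45
ee_pos: [0.5433, 0.0091, 0.1331]
eef_rot: [-0.573, 0.411, -0.41, 0.578]
force: [3.3, 4.3, 9.4]
gripper_width: -0.003
```

Request:
drive_tool --motion '[0, 0, -0.001, 0, 0, 0, -0.002, 0, 0, 0, -0.003, 0, 0, 0, -0.003, 0, 0, 0, -0.003, 0]'

```text
t: 21.95
ee_pos: [0.5434, 0.0096, 0.1302]
eef_rot: [-0.573, 0.411, -0.41, 0.578]
force: [2.2, 4.8, 9.6]
gripper_width: 0.002
```

Request:
drive_tool --motion '[0, 0, -0.001, 0, 0, 0, -0.002, 0, 0, 0, -0.003, 0, 0, 0, -0.003, 0, 0, 0, -0.003, 0]'

```text
t: 22.45
ee_pos: [0.5434, 0.0099, 0.1273]
eef_rot: [-0.573, 0.411, -0.41, 0.579]
force: [2.7, 5.4, 9.9]
gripper_width: -0.0
```

Request:
drive_tool --motion '[0, 0, -0.001, 0, 0, 0, -0.002, 0, 0, 0, -0.003, 0, 0, 0, -0.003, 0, 0, 0, -0.003, 0]'

```text
t: 22.95
ee_pos: [0.5435, 0.0102, 0.1243]
eef_rot: [-0.573, 0.411, -0.41, 0.579]
force: [1.7, 7.2, 10.0]
gripper_width: 0.001
```

```bash
python3 - <<'E'
from h import *
p=ctrl.get_image('side')
print([proj(p,lid(th,.2,-.1)).round(1) for th in(0,.07)])
cv2.imwrite('pics/s7.png',cv2.resize(p['img'][165:245,295:395],(800,600),interpolation=cv2.INTER_CUBIC)[:,:,::-1])
E
```

```text
[array([307.2, 205.9]), array([307.2, 201.8])]
```

View pics/s7.png

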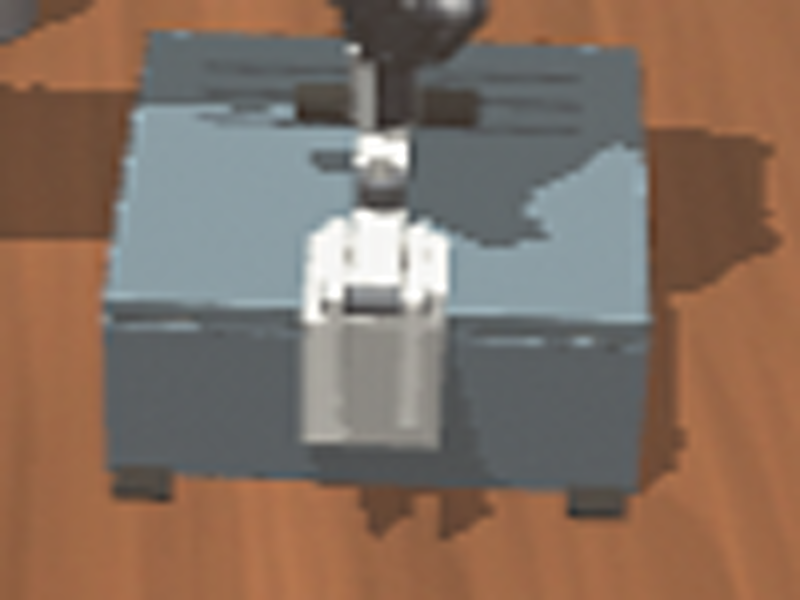

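Request:
drive_tool --motion '[0, 0.001, -0.001, 0, 0, 0.001, -0.002, 0, 0, 0.001, -0.003, 0, 0, 0.001, -0.003, 0, 0, 0.001, -0.003, 0]'

```text
t: 23.5
ee_pos: [0.5435, 0.0105, 0.1215]
eef_rot: [-0.573, 0.411, -0.41, 0.578]
force: [1.7, 4.6, 10.7]
gripper_width: 0.001
```

Request:
drive_tool --motion '[0, 0.001, -0.001, 0, 0, 0.001, -0.002, 0, 0, 0.001, -0.003, 0, 0, 0.001, -0.003, 0, 0, 0.001, -0.003, 0]'

```text
t: 24.0
ee_pos: [0.5435, 0.0106, 0.1191]
eef_rot: [-0.574, 0.411, -0.411, 0.578]
force: [1.0, 4.1, 12.8]
gripper_width: -0.003
```

Request:
drive_tool --motion '[0, 0, -0.001, 0, 0, 0, -0.002, 0, 0, 0, -0.003, 0, 0, 0, -0.003, 0, 0, 0, -0.003, 0]'

```text
t: 24.5
ee_pos: [0.5436, 0.0106, 0.1189]
eef_rot: [-0.573, 0.41, -0.411, 0.578]
force: [-2.4, 4.5, 22.1]
gripper_width: -0.0
```

Request:
drive_tool --motion '[0, 0, -0.001, 0, 0, 0, -0.002, 0, 0, 0, -0.002, 0, 0, 0, -0.002, 0]'

```text
t: 24.9
ee_pos: [0.5437, 0.0106, 0.1187]
eef_rot: [-0.573, 0.41, -0.411, 0.578]
force: [-6.1, 4.6, 28.6]
gripper_width: -0.001
```

Request:
drive_tool --motion '[0, 0, 0.005, 0, 0, 0, 0.015, 0, 0, 0.002, 0.04, 0, 0, 0.002, 0.08, 0, 0, 0.002, 0.12, 0]'

```text
t: 25.4
ee_pos: [0.5399, 0.0107, 0.2294]
eef_rot: [0.577, -0.414, 0.408, -0.574]
force: [0.7, -0.1, -0.1]
gripper_width: -0.002
```

Request:
drive_tool --motion '[-0.03, 0, 0.01, 0, -0.07, 0, 0.02, 0, -0.1, 0, 0.02, 0, -0.12, 0, 0.02, 0, -0.12, 0, 0.02, 0]'

```text
t: 25.9
ee_pos: [0.4193, 0.0107, 0.2503]
eef_rot: [0.576, -0.413, 0.409, -0.574]
force: [0.3, -0.4, 0.4]
gripper_width: -0.002
```

```bash
python3 - <<'E'
from h import *
s=ctrl.state(); print(s['t'],s['ee_pos'],s['force'])
p=ctrl.get_image('side')
for x in(-.1,.1): print([proj(p,lid(th,.2,x)).round(1) for th in(0,.02,.07)])
for th in(-.05,.1,.4):print('grip',proj(p,grip(th)).round(1))
cv2.imwrite('pics/s8.png',cv2.resize(p['img'][165:245,295:395],(800,600),interpolation=cv2.INTER_CUBIC)[:,:,::-1])
E
```

```text
25.9 [0.41934987 0.01071847 0.25025263] [ 0.2508538  -0.37093256  0.4019287 ]
[array([307.2, 205.9]), array([307.2, 204.7]), array([307.2, 201.8])]
[array([376. , 208.8]), array([376.1, 207.7]), array([376.3, 204.7])]
grip [342.8 182.4]
grip [342.9 177.4]
grip [343.2 168.9]
```

View pics/s8.png

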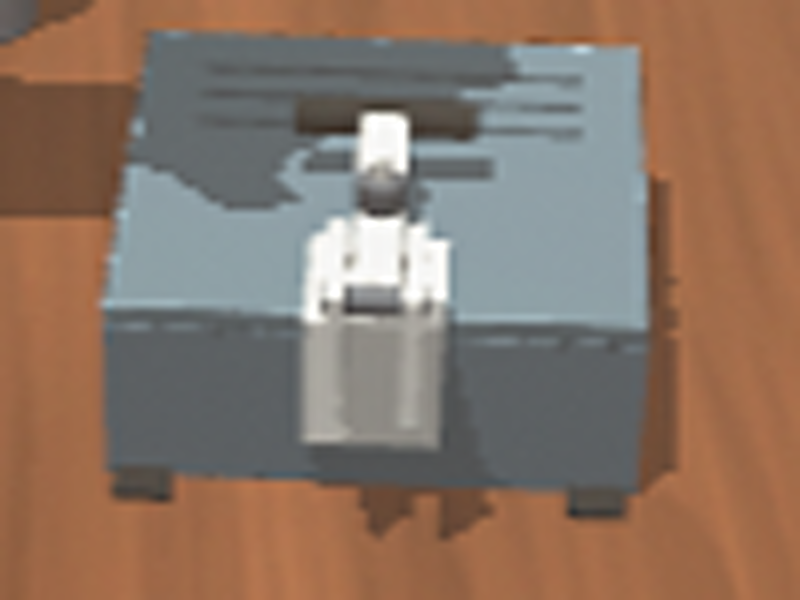

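```bash
python3 -c "
from plant import ctrl
print(ctrl.job_done())"
```

```text
the job is handed in; nothing more can be done
None
```

The job is handed in at about 26 s of the 72 s allowed. No verdict is reported, so the checks below are mine.

- **Wheel:** I took the flap wheel farthest to the left and lowered it over the spindle. It touched bottom about 5 mm above bench height, where the base should be, with about 12 N. I then let it go, and the picture afterwards showed it centred on the spindle. It could not be seen again once the lid was shut.
- **Lid:** I swung it shut at about 1 rad/s or less down onto the sprung pins, pressing with at most about 7 N in the readings. It rested at about 0.07 rad when I let go.
- **Clamp:** I brought the lever over and pressed it slowly until the tool stopped moving. The upward force climbed from about 10 N to 29 N, then I released it.
- **After release:** with the robot clear, the side picture shows the lid edge within about 0.3 pixel of where a fully closed lid should be. I estimate the lid at about 0 rad and the lever also at about 0 rad.

The spray can and hammer looked unmoved in the side pictures I viewed. The screwdriver was last seen in a wrist picture while the clamp was still open. I did not measure any of the three again at the end.

I viewed 12 pictures, two over the budget of 10. They were used to check the lid during and after pressing.

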